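Lever the pump cover open

TASK

The pump housing's heavy cover has to be held open for inspection. With a fingertip, push the orange safety stop by its upright plate, sliding it sideways until its post is out from under the yellow lever with at least a finger's width of clearance; then press the red pad on the lever's long end nearly down to the bench, so that the cover's edge rises about 3 cm, and finish while still holding it there. Do not lift or tip the stop, keep the lever in its saddle, do not touch the cover itself, and leave the other parts where they are.

Things in the scene. Friction and masses are not known exactly. Their poses are not given: they have to be found in the camera images.
- stand: Grey base plate, fixed to the bench, with a blue fulcrum saddle at x = 235 mm (88 mm tall) and an aluminium pump housing at x = 350 to 440 mm (59 mm tall, 194 mm over its side bosses). It never moves. Origin on the bench below the red pad on the lever's long end; z up, x along the lever from the red pad to the housing, y to the left of that.
- cover: Heavy steel cover plate of the housing (2 to 3 kg, 112 x 146 x 18 mm), lying shut on it. Hinged at the housing's far wall; origin on the hinge axis at x = 440 mm, z = 59 mm of the stand. Its free edge overhangs the housing towards the lever, whose claw raises it. It falls shut when the lever is let go.
- cover_lip (a point): Upper middle of the cover's overhanging free edge, 118 mm from the hinge. 78 mm above the bench when shut; the lever can raise it by about 37 mm.
- lever: Loose yellow pry lever, 0.6 kg, bar 24 mm wide, 14 mm thick, red press pad on the long end, steel claw on the short end under the cover's edge (2 to 3 mm play). Its cross pin lies in the open saddle 70 mm above the bench. Origin on the pin; at rest its axes match the stand's, though the bar slopes up by 0.2 rad to the pad. Pin to pad 235 mm, pin to claw tip 100 mm.
- lever_pad (a point): Centre of the top of the red press pad (52 mm along the lever, 46 mm across), 131 mm above the bench at rest. It goes down on an arc about the pin against 4 to 10 N. The cover's edge rises 25 mm when the pad has gone down by about 68 mm, 34 mm after 90 mm; the pad meets the bench after about 100 mm.
- lever_pin (a point): Centre of the lever's cross pin, which turns in the saddle and must stay in it.
- stop: Loose orange safety stop, 0.35 to 0.7 kg, that slides on the bench. U-shaped: a foot 168 x 50 mm (y -23 to 145), 20 mm tall; at one end a 36 mm square post, 78 mm tall, right under the lever bar, which it blocks; beside the lever, 91 to 109 mm from the post's centre, an upright plate 50 mm wide, 85 mm tall. Origin at the underside below the post; y from post to plate.
- stop_post (a point): Centre of the top of the stop's post (under the lever at the start), 78 mm above the bench.
- stop_face (a point): Mid-width point of the inner face of the stop's plate (facing post and lever), 62 mm above the bench, 91 mm from the post's centre. Axes as the stop's. Between post and plate is a slot 73 mm long, its floor 20 mm above the bench: a fingertip can reach in from above and push the plate in the stop's +y direction.
- bearing: Bystander, to be left alone: a steel bearing ring, 64 mm across, 24 mm tall. Origin on its underside, at its middle.
- bushing: Bystander, to be left alone: a brass bushing, a tube 38 mm across, 45 mm tall. Origin on its underside, at its middle.
- bolt: Bystander, to be left alone: a short bolt standing on its head, 26 mm across, 62 mm tall. Origin on its underside, at its middle.
- piston: Bystander, to be left alone: an aluminium piston, 48 mm across, 60 mm tall. Origin on its underside, at its middle.
- gear: Bystander, to be left alone: a dark steel gear on a shaft stub, 65 mm across, 36 mm tall. Origin on its underside, at its middle.
- mallet: Bystander, to be left alone: an orange-headed mallet lying down, 300 mm long. Origin on its underside, at mid-length.
- washer_cup: Bystander, to be left alone: a red bowl, 80 mm across, 55 mm tall. Origin on its underside, at its middle.
There are look-alikes about, which are no part of the job. Of the things like the stop, leave any that is grey; of the rest the smaller one is meant.

How it is judged:
By the outcome, as a careful person would: the job done as asked, in the order asked, and still so for the second after the job is handed in, while the arm keeps its last pose, push and grip.
It also fails if it takes over 48 s, if anything falls off the work surface, if the arm or the gripper's body presses on something with over 40 N, if the wrist force passes 120 N, or if a joint passes its speed limit or range.

ROBOT

A 6-joint arm with a two-finger parallel gripper is mounted at the origin on the work surface. World frame = base frame: x ahead of the robot, y to its left, z up, the work surface at z = 0. Lengths are in m, angles in rad, forces in N, time in s.
With the tool pointing down it reaches from about 0.35 to 0.85 m from the base axis. Payload 8.1 kg.
Tool frame: the origin (TCP) lies at the very end of the fingers, on their centre line; the grasp point (between the pads) lies 19 mm behind it (robot.pinch_z is the z of the grasp point in the tool frame, in m); z points along the fingers, y is the direction in which the jaws open and shut (so a half turn about z gives the same grasp; the last joint's range is limited). The gripper opens to 93 mm and grips with 3 to 60 N. Pads are 15 mm wide; open, the fingers measure 128 mm over their backs; the gripper's body (75 mm by 188 mm) begins 65 mm behind the grasp point.
Start: joints at [-1.404, 0.13, 1.488, -0, 1.523, -0.085], TCP at [0.15, -0.581, 0.219] pointing down, gripper open.
Joint ranges: [-2.96, 2.96], [-0.89, 2.26], [0.02, 2.5], [-1.34, 4.48], [0, 2.73], [-2.66, 2.66]. Speed limits (rad/s): [2.39, 2.39, 2.79, 3.14, 3.14, 3.14].

INTERFACE

Orientations are given as a rotation vector (axis times angle).
In Python, from plant import robot gives the robot as it stands.
- The arm moves only by the tool drive_tool, never from a script. Its argument "steps" is a list of rows, each an object of numbers: "jaw": the opening, from 0 (shut) to 1 (fully open); "tx", "ty", "tz": the shift along the tool's x, y, z scaled (see below); "turn": the turn about the tool's z scaled (see below). A call has 1 to 12 rows; each row is the pose to reach, as a shift and turn from the pose commanded when the call began, along the tool's axes at that moment, turning the shorter way round; what a row does not reach only later rows make up. The controller multiplies each number of a shift by 0.3 m and each number of a turn by 180 degrees. A row lasts 1/10 s, in which the tool goes at most 50 mm and 8.59 degrees, less where a joint would pass 70% of its speed; a pose out of reach is approached as far as the arm can. A call with a number of a shift or a turn outside -1 to 1 is refused whole. A call with a gripper value outside its range is refused whole. The fingers move at their own pace and stop on an object; "force" is the grip in N (left out, the last holds). Time passes only in rows, so rows that repeat a pose let the fingers close. It gives the time, the measured TCP pose, the force and the opening at its end, in the units of the state.
- robot.read_state(): the state, without advancing time (a new reading comes with each control period).
- robot.read_camera(name): name is "scene" or "top" or "wrist"; returns (picture, depth): 384x512x3 uint8, blue, green, red; 384x512 float32, m along the optical axis (not along the pixel's ray), 0 where there is no reading.
- robot.get_calibration(name): a dict with "fx", "fy", "cx", "cy" (pixels), "eye" and "attitude" of the camera in the world. Camera axes: x right, y down, z forward; pixel columns grow to the right and rows downward; lengths in m; the calibration is good to about 2 mm. A picture is of the moment at which its call begins: read the wrist's pose just before it. get_calibration takes no time and is no camera call; for the wrist camera it gives the pose at the moment of the call.
- robot.close_job(): hands the job in, once; it reports no verdict.
The state is a dict: "t": time; "q": joint angles; "dq": joint speeds; "joint_torque": joint torques, N m; "tool_pos": TCP position; "orientation": TCP orientation; "force": force on the tool from outside, world axes, zero at the start; "wrist_torque": the same for the moment, N m; "opening": finger opening in m.
Only numpy, scipy, OpenCV 4.12 (cv2) and the standard library are available. Lean on these libraries where they do the work, as an engineer would, in place of code of your own. Each camera call takes 0.05 s, during which the arm holds its last target.

## Working session

There is one attempt and no reset: what is moved stays moved. The work goes in short steps, Python scripts to look and compute and a tool call to move; the robot and the scene stay as the last step left them, time stands still between calls to the robot, and variables do not carry over. Pictures are saved under pics/ and viewed, and the job is handed in when it is done.

Besides the shell and the picture viewer there is one more tool, called after ">>>" as a command line: name --argument value ..., lists and objects as JSON in quotes. drive_tool: Moves the arm, as the interface text tells. Its arguments: {"type":"object","properties":{"steps":{"type":"array"},"force":{"type":"number"}},"required":["steps"]}

```bash
mkdir -p pics; ls; python3 - <<'E'
from plant import robot
import cv2,numpy as np
for n in("scene","top"):
    p,d=robot.read_camera(n); c=robot.get_calibration(n)
    cv2.imwrite(f"pics/{n}0.png",p); np.savez(f"pics/{n}0.npz",p=p,d=d); print(n,c)
s=robot.read_state(); print(s)
E
```

```text
pics
scene {'fx': 366.1155355063084, 'fy': 366.1155355063084, 'cx': 259.7070180770103, 'cy': 192.25744400387586, 'eye': array([ 1.16703181, -0.58529346,  0.74851105]), 'attitude': array([-2.03905092, -0.87292734,  0.43603261])}
top {'fx': 481.8806162961178, 'fy': 481.8806162961178, 'cx': 260.09400702097616, 'cy': 192.95769241831775, 'eye': array([0.41296889, 0.04893171, 1.58065732]), 'attitude': array([-2.15551711,  2.20861078, -0.11601852])}
{'t': 0.1, 'q': array([-1.40440459e+00,  1.31102095e-01,  1.48916166e+00,  2.96876900e-05,
        1.52300496e+00, -8.54048239e-02]), 'dq': array([-7.26160195e-04, -2.77626268e-03, -2.52031844e-03, -1.01540117e-03,
       -9.22819745e-04, -9.47352406e-05]), 'joint_torque': array([ 1.82627820e-03, -5.61339927e+01, -4.93095875e+01,  7.71190692e-02,
        2.90496508e-02, -4.03159788e-05]), 'tool_pos': array([ 0.14943101, -0.58056452,  0.21768731]), 'orientation': array([-3.11506547e+00, -3.94264395e-01,  6.00078180e-05]), 'force': array([-0.1634478 ,  0.87839023,  0.1268585 ]), 'wrist_torque': array([ 0.05996599, -0.01239794, -0.002759  ]), 'opening': 0.09325249417978491}
```

View pics/scene0.png

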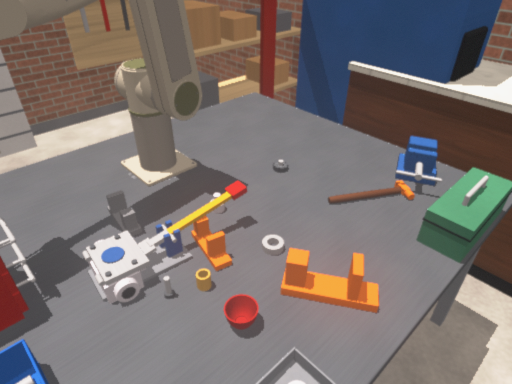

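View pics/top0.png

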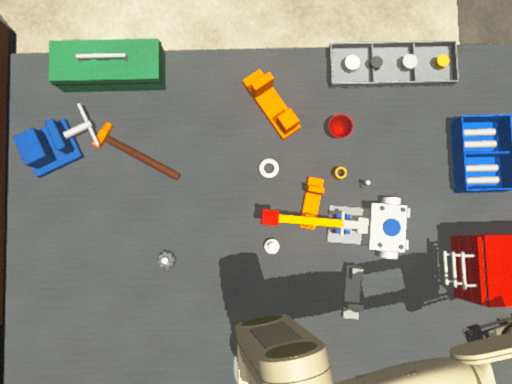

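The scene view shows the small orange stop at (210,243) under the yellow lever, a larger orange one at (330,285) and a grey one at (122,212). In the top view they are at (312,203), (272,103) and (353,290). I choose the small orange one under the lever. Next I'll measure it and view a close crop.

```bash
cat > h.py <<'E'
import numpy as np,cv2
from scipy.spatial.transform import Rotation as R
def world(d,c):
    v,u=np.mgrid[0:d.shape[0],0:d.shape[1]]
    P=np.stack([(u-c['cx'])/c['fx']*d,(v-c['cy'])/c['fy']*d,d],-1)
    return P@R.from_rotvec(c['attitude']).as_matrix().T+c['eye']
def ray(u,v,c,z):
    r=R.from_rotvec(c['attitude']).as_matrix()@np.array([(u-c['cx'])/c['fx'],(v-c['cy'])/c['fy'],1])
    return c['eye']+r*(z-c['eye'][2])/r[2]
def mask(p,lo,hi):
    return cv2.inRange(cv2.cvtColor(p,cv2.COLOR_BGR2HSV),lo,hi)
E
python3 - <<'E'
from h import *; from plant import robot
for n in("top","scene"):
    f=np.load(f"pics/{n}0.npz");p,d=f['p'],f['d'];c=robot.get_calibration(n);W=world(d,c)
    box=dict(top=(225,165,425,270),scene=(70,170,300,335))[n]
    x0,y0,x1,y1=box
    cv2.imwrite(f"pics/{n}crop.png",cv2.resize(p[y0:y1,x0:x1],None,fx=3.4,fy=3.4,interpolation=cv2.INTER_CUBIC))
    for name,lo,hi in(("orange",(5,180,100),(15,255,255)),("yellow",(20,180,100),(32,255,255)),("red",(0,200,90),(4,255,255)),("blue",(105,100,50),(125,255,255))):
        m=mask(p,lo,hi);k,l,st,ce=cv2.connectedComponentsWithStats(m)
        for i in range(1,k):
            if st[i,4]<25: continue
            u,v=ce[i]
            if not(x0<u<x1 and y0<v<y1):continue
            q=W[(l==i)&(d>0)]
            print(n,name,ce[i].round(1),st[i].tolist(),"med",np.median(q,0).round(3),"z pct",np.percentile(q[:,2],[5,50,95]).round(3))
            zt=np.percentile(q[:,2],90)
            t=q[q[:,2]>zt-.01]; print("   top part",t.mean(0).round(3),cv2.minAreaRect((t[:,:2]*1000).astype(np.float32)))
E
```

```text
top orange [311.4 190.4] [305, 182, 18, 13, 40] med [ 0.553 -0.136  0.035] z pct [-0.001  0.035  0.067]
   top part [ 0.554 -0.147  0.061] ((552.6727294921875, -147.54298400878906), (48.821868896484375, 11.886271476745605), 60.16460418701172)
top yellow [340.  173.2] [335, 168, 11, 11, 45] med [ 0.609 -0.236  0.043] z pct [0.025 0.043 0.051]
   top part [ 0.612 -0.236  0.046] ((612.2359008789062, -235.76084899902344), (30.484638214111328, 31.786361694335938), 1.2673176527023315)
top yellow [315.8 184.6] [308, 177, 16, 16, 167] med [ 0.579 -0.156  0.025] z pct [0.015 0.025 0.09 ]
   top part [ 0.558 -0.152  0.086] ((559.4909057617188, -151.05691528320312), (44.37830352783203, 18.529647827148438), 79.73867797851562)
top yellow [311.4 203.2] [303, 193, 17, 21, 268] med [ 0.518 -0.143  0.021] z pct [0.015 0.021 0.027]
   top part [ 0.518 -0.143  0.021] ((517.608154296875, -142.6357421875), (45.262027740478516, 62.376220703125), 77.04873657226562)
top yellow [309.8 220.6] [279, 214, 64, 15, 539] med [ 0.459 -0.127  0.097] z pct [0.02  0.097 0.117]
   top part [ 0.466 -0.066  0.113] ((465.
[... 1048 characters left out ...]
range [296.5 263.5] [287, 261, 20, 5, 35] med [ 0.792 -0.088  0.11 ] z pct [0.107 0.11  0.111]
   top part [ 0.791 -0.089  0.109] ((791.26220703125, -88.76339721679688), (45.94245910644531, 4.629194736480713), 33.090110778808594)
scene yellow [200.5 211.2] [169, 192, 61, 40, 322] med [ 0.461 -0.126  0.098] z pct [0.081 0.098 0.117]
   top part [ 0.468 -0.062  0.112] ((468.30078125, -65.1855239868164), (74.95060729980469, 23.68733024597168), 87.80661010742188)
scene blue [112.4 254.2] [102, 247, 22, 15, 251] med [ 0.432 -0.383  0.081] z pct [0.079 0.081 0.083]
   top part [ 0.433 -0.382  0.081] ((433.19732666015625, -382.4090576171875), (50.95413589477539, 54.27996826171875), 63.550048828125)
```

View pics/topcrop.png

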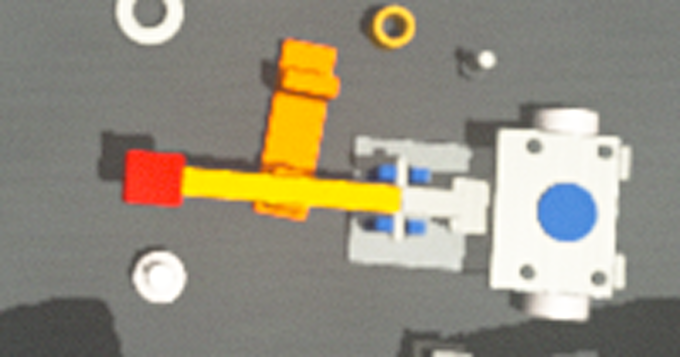

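View pics/scenecrop.png

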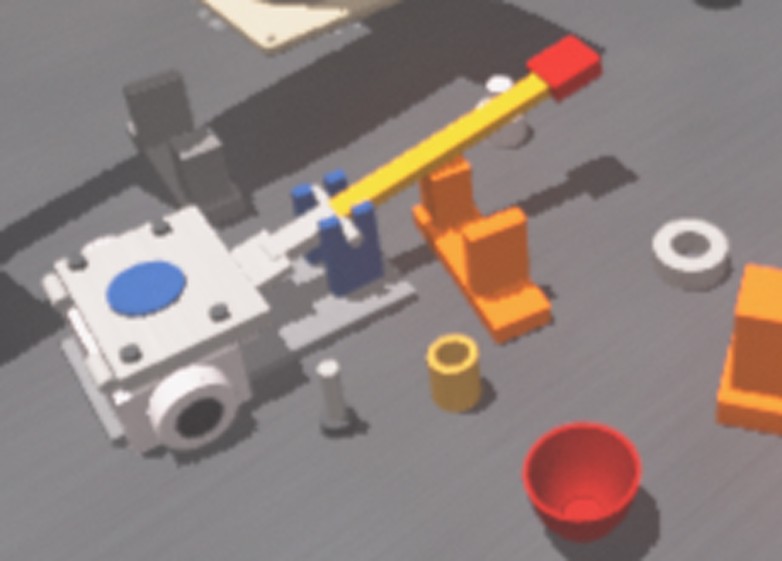

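The crops confirm it: the target stop is under the lever, with its plate on the +x (far) side. The piston (272,246 in the top view), bearing, bushing and bolt stand near it. Next I'll refine the stop axis and work out the moves.

```bash
cat > m.py <<'E'
from h import *; from plant import robot
def stop(n,p,d,c,near):
    W=world(d,c); m=mask(p,(4,150,60),(24,255,255))>0
    ok=m&(d>0)&(np.hypot(W[...,0]-near[0],W[...,1]-near[1])<.14)
    q=W[ok]; f=q[(q[:,2]>.014)&(q[:,2]<.027)]; t=q[(q[:,2]>.079)&(q[:,2]<.09)]
    print(n,"foot",cv2.minAreaRect((f[:,:2]*1000).astype(np.float32)),"n",len(f))
    print(n,"platetop",t.mean(0).round(4),cv2.minAreaRect((t[:,:2]*1000).astype(np.float32)),len(t))
    po=q[(q[:,2]>.073)&(q[:,2]<.0795)]; print(n,"78mm",po.mean(0).round(4),len(po))
E
python3 - <<'E'
from m import *
for n in("top","scene"):
    f=np.load(f"pics/{n}0.npz");stop(n,f['p'],f['d'],robot.get_calibration(n),(.52,-.145))
c=robot.get_calibration("top")
for nm,u,v,z in(("bearing",269,168,.024),("bushing",340.5,173,.045),("bolt",367.6,182.5,.062),("piston",271.5,246,.06),("cup",340.5,126,.055),("pad",269.8,217.1,.131),("bluedisc",391.8,227.3,.078)): print(nm,ray(u,v,c,z).round(3))
E
```

```text
top foot ((529.9766845703125, -175.83212280273438), (108.4883041381836, 198.94432067871094), 77.44013977050781) n 478
top platetop [ 0.5335 -0.1562  0.0849] ((504.0086669921875, -172.20521545410156), (92.95370483398438, 127.69490814208984), 86.92980194091797) 110
top 78mm [ 0.4911 -0.1458  0.0768] 38
scene foot ((538.3244018554688, -152.8798370361328), (88.55279541015625, 190.0601348876953), 62.08681869506836) n 412
scene platetop [ 0.5199 -0.157   0.0838] ((504.53863525390625, -171.75192260742188), (99.70258331298828, 123.52042388916016), 82.91242218017578) 179
scene 78mm [ 0.5034 -0.1486  0.0766] 85
bearing [ 0.635 -0.008  0.024]
bushing [ 0.611 -0.237  0.045]
bolt [ 0.576 -0.319  0.062]
piston [ 0.383 -0.008  0.06 ]
cup [ 0.762 -0.241  0.055]
pad [ 0.471 -0.002  0.131]
bluedisc [ 0.432 -0.385  0.078]
```

>>> drive_tool --steps '[{"jaw":0,"tx":0.13,"ty":-0.09,"tz":0,"turn":0.02},{"jaw":0,"tx":0.26,"ty":-0.18,"tz":0,"turn":0.05},{"jaw":0,"tx":0.39,"ty":-0.27,"tz":0,"turn":0.08},{"jaw":0,"tx":0.52,"ty":-0.36,"tz":0,"turn":0.11},{"jaw":0,"tx":0.65,"ty":-0.45,"tz":0,"turn":0.13},{"jaw":0,"tx":0.78,"ty":-0.55,"tz":0,"turn":0.144},{"jaw":0,"tx":0.78,"ty":-0.55,"tz":0,"turn":0.144},{"jaw":0,"tx":0.78,"ty":-0.55,"tz":0,"turn":0.144}]'

```text
t: 0.9
tool_pos: [0.3355, -0.3622, 0.2184]
orientation: [3.126, -0.309, -0.001]
force: [-0.1, 0.1, 1.5]
opening: 0.0338
```

```bash
cat > go.py <<'E'
import sys; from h import *; from plant import robot
s=robot.read_state(); M=R.from_rotvec(s['orientation']).as_matrix()
print("t",s['t'],s['tool_pos'].round(4),"xang",np.degrees(np.arctan2(M[1,0],M[0,0])).round(1),"F",s['force'].round(1),"op",s['opening'].round(4),"tilt z",M[:,2].round(3))
if len(sys.argv)>3:
    D=np.array([float(a) for a in sys.argv[1:4]])-s['tool_pos']; print("units",(M.T@D/.3).round(3))
E
python3 go.py .522 -.144 .219
```

```text
Traceback (most recent call last):
  File "go.py", line 3, in <module>
    print("t",s['t'],s['tool_pos'].round(4),"xang",np.degrees(np.arctan2(M[1,0],M[0,0])).round(1),"F",s['force'].round(1),"op",s['opening'].round(4),"tilt z",M[:,2].round(3))
                                                                                                                               ^^^^^^^^^^^^^^^^^^
AttributeError: 'float' object has no attribute 'round'
```

```bash
sed -i "s/s\['opening'\].round(4)/round(s['opening'],4)/" go.py
python3 go.py .522 -.144 .219
```

```text
t 0.9 [ 0.3355 -0.3622  0.2184] xang -11.3 F [-0.1  0.1  1.5] op 0.0338 tilt z [-0. -0. -1.]
units [ 0.467 -0.835 -0.002]
```

>>> drive_tool --steps '[{"jaw":0,"tx":0.08,"ty":-0.14,"tz":0,"turn":0},{"jaw":0,"tx":0.16,"ty":-0.28,"tz":0,"turn":0},{"jaw":0,"tx":0.24,"ty":-0.42,"tz":0,"turn":0},{"jaw":0,"tx":0.32,"ty":-0.56,"tz":0,"turn":0},{"jaw":0,"tx":0.4,"ty":-0.7,"tz":0,"turn":0},{"jaw":0,"tx":0.467,"ty":-0.835,"tz":0,"turn":0},{"jaw":0,"tx":0.467,"ty":-0.835,"tz":0,"turn":0},{"jaw":0,"tx":0.467,"ty":-0.835,"tz":0,"turn":0}]'

```text
t: 1.7
tool_pos: [0.5221, -0.1462, 0.218]
orientation: [3.126, -0.313, -0.002]
force: [0.0, -0.4, -0.4]
opening: 0.0004
```

```bash
python3 go.py .522 -.144 .033; python3 - <<'E'
from plant import robot
import cv2,numpy as np
for n in ("wrist","scene"):
    c=robot.get_calibration(n);p,d=robot.read_camera(n);np.savez(f"pics/{n}1.npz",p=p,d=d,e=c['eye'],a=c['attitude']);cv2.imwrite(f"pics/{n}1.png",p)
    if n=="wrist":print(c)
E
```

```text
t 1.7 [ 0.5221 -0.1462  0.218 ] xang -11.4 F [ 0.  -0.4 -0.4] op 0.0004 tilt z [-0.001 -0.    -1.   ]
units [-0.001 -0.007  0.617]
{'fx': 325.2245979822287, 'fy': 325.2245979822287, 'cx': 259.17443000971474, 'cy': 196.5767753471412, 'eye': array([ 0.5954914 , -0.16060486,  0.38509784]), 'attitude': array([ 1.86961263, -2.28488697, -0.3146026 ])}
```

View pics/wrist1.png

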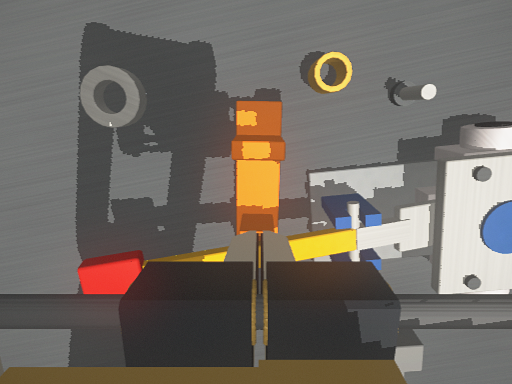

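View pics/scene1.png

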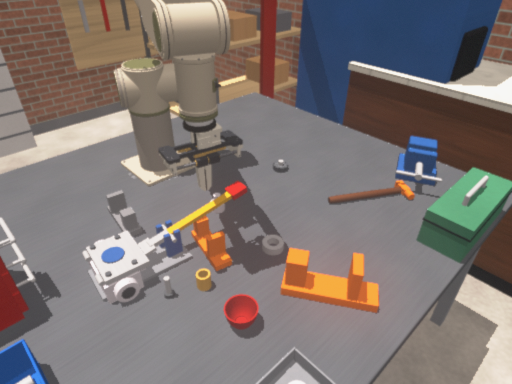

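Wrist view: the stop foot runs straight up the image (u≈236–281), with the plate at (258,148) in line with the closed fingers (260,235). The lever pad is at (110,272). I'll check the plate by ray.

```bash
python3 - <<'E'
from h import *; from plant import robot
f=np.load("pics/wrist1.npz");c=robot.get_calibration("wrist");c['eye']=f['e'];c['attitude']=f['a']
p=f['p'];cv2.imwrite("pics/wcrop1.png",cv2.resize(p[85:250,200:320],None,fx=4,fy=3.6,interpolation=cv2.INTER_CUBIC))
W=world(f['d'],c)
for u,v in((240,148),(258,138),(258,145),(258,155),(278,148),(258,165),(258,180),(258,210),(258,120),(258,104)):print(u,v,W[v,u].round(4))
E
```

```text
240 148 [ 0.5621 -0.1358  0.086 ]
258 138 [ 0.5655 -0.1533  0.0622]
258 145 [ 0.5616 -0.1526  0.087 ]
258 155 [ 0.5526 -0.1507  0.0865]
278 148 [ 0.5553 -0.17    0.0867]
258 165 [ 0.5321 -0.1463  0.021 ]
258 180 [ 0.5152 -0.1429  0.0216]
258 210 [ 0.4798 -0.1357  0.0216]
258 120 [ 0.5807 -0.1562  0.02  ]
258 104 [ 0.5972 -0.1595  0.0219]
```

View pics/wcrop1.png

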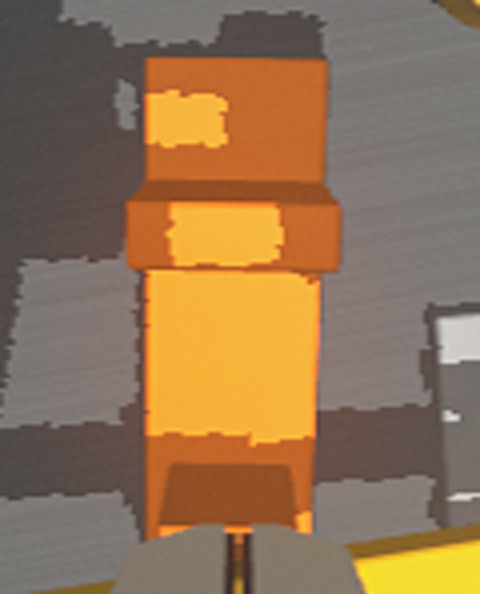

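>>> drive_tool --steps '[{"jaw":0,"tx":0,"ty":-0.007,"tz":0.12,"turn":0},{"jaw":0,"tx":0,"ty":-0.007,"tz":0.24,"turn":0},{"jaw":0,"tx":0,"ty":-0.007,"tz":0.36,"turn":0},{"jaw":0,"tx":0,"ty":-0.007,"tz":0.46,"turn":0},{"jaw":0,"tx":0,"ty":-0.007,"tz":0.54,"turn":0},{"jaw":0,"tx":0,"ty":-0.007,"tz":0.59,"turn":0},{"jaw":0,"tx":0,"ty":-0.007,"tz":0.61,"turn":0},{"jaw":0,"tx":0,"ty":-0.007,"tz":0.61,"turn":0},{"jaw":0,"tx":0,"ty":-0.007,"tz":0.61,"turn":0}]'

```text
t: 2.7
tool_pos: [0.5235, -0.1441, 0.037]
orientation: [3.125, -0.315, 0.003]
force: [-0.1, 0.8, -0.1]
opening: 0.0007
```

```bash
python3 go.py .522 -.144 .033
```

```text
t 2.7 [ 0.5235 -0.1441  0.037 ] xang -11.5 F [-0.1  0.8 -0.1] op 0.0007 tilt z [ 0.002 -0.001 -1.   ]
units [-0.005  0.001  0.013]
```

>>> drive_tool --steps '[{"jaw":0,"tx":0.015},{"jaw":0,"tx":0.03},{"jaw":0,"tx":0.045},{"jaw":0,"tx":0.06},{"jaw":0,"tx":0.075},{"jaw":0,"tx":0.09},{"jaw":0,"tx":0.105},{"jaw":0,"tx":0.12},{"jaw":0,"tx":0.135},{"jaw":0,"tx":0.15},{"jaw":0,"tx":0.15},{"jaw":0,"tx":0.15}]'

```text
schema error: expected keys jaw, tx, ty, tz, turn
```

```bash
python3 go.py; python3 - <<'E'
from plant import robot
import cv2,numpy as np
for n in ("wrist","scene"):
    p,d=robot.read_camera(n);cv2.imwrite(f"pics/{n}2.png",p if n=="wrist" else cv2.resize(p[150:340,80:320],None,fx=3,fy=3))
E
```

```text
t 2.7 [ 0.5235 -0.1441  0.037 ] xang -11.5 F [-0.1  0.8 -0.1] op 0.0007 tilt z [ 0.002 -0.001 -1.   ]
```

View pics/scene2.png

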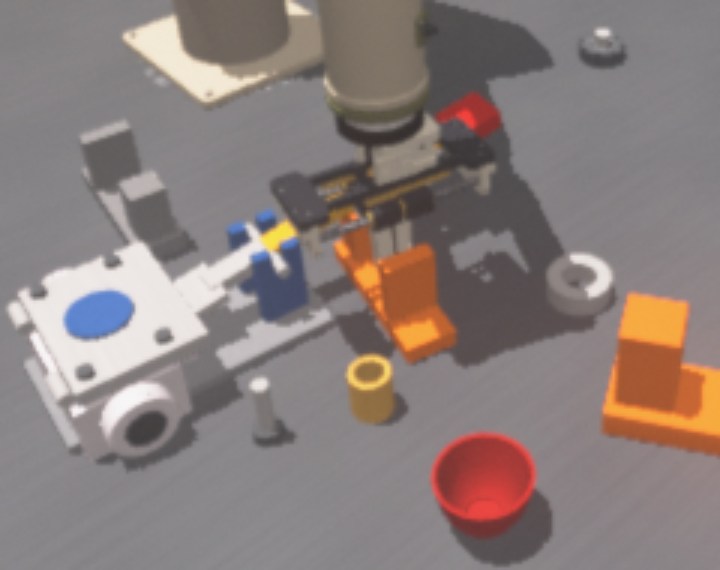

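View pics/wrist2.png

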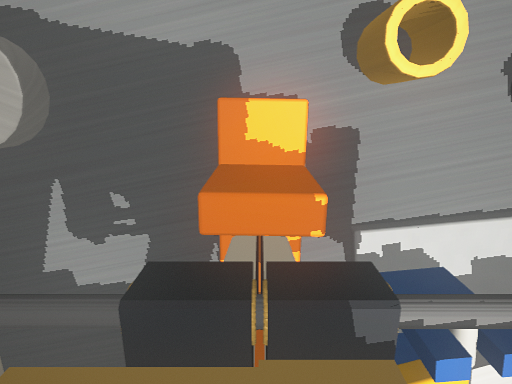

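The call was refused because it needs every key. The pictures still show the closed fingers standing in the slot behind the plate, which is at (262,215) in the wrist view. I'll push now.

>>> drive_tool --steps '[{"jaw":0,"tx":0.015,"ty":0,"tz":0,"turn":0},{"jaw":0,"tx":0.03,"ty":0,"tz":0,"turn":0},{"jaw":0,"tx":0.045,"ty":0,"tz":0,"turn":0},{"jaw":0,"tx":0.06,"ty":0,"tz":0,"turn":0},{"jaw":0,"tx":0.075,"ty":0,"tz":0,"turn":0},{"jaw":0,"tx":0.09,"ty":0,"tz":0,"turn":0},{"jaw":0,"tx":0.105,"ty":0,"tz":0,"turn":0},{"jaw":0,"tx":0.12,"ty":0,"tz":0,"turn":0},{"jaw":0,"tx":0.135,"ty":0,"tz":0,"turn":0},{"jaw":0,"tx":0.15,"ty":0,"tz":0,"turn":0},{"jaw":0,"tx":0.15,"ty":0,"tz":0,"turn":0}]'

```text
t: 3.9
tool_pos: [0.5677, -0.1525, 0.0357]
orientation: [3.126, -0.315, 0.002]
force: [-0.9, 0.0, -0.7]
opening: 0.0003
```

```bash
python3 go.py; python3 - <<'E'
from plant import robot
import cv2,numpy as np
for n in ("wrist","scene"):
    p,d=robot.read_camera(n);cv2.imwrite(f"pics/{n}3.png",p if n=="wrist" else cv2.resize(p[150:340,80:320],None,fx=3,fy=3))
E
```

```text
t 3.9 [ 0.5677 -0.1525  0.0357] xang -11.5 F [-0.9  0.  -0.7] op 0.0003 tilt z [ 0.001 -0.    -1.   ]
```

View pics/scene3.png

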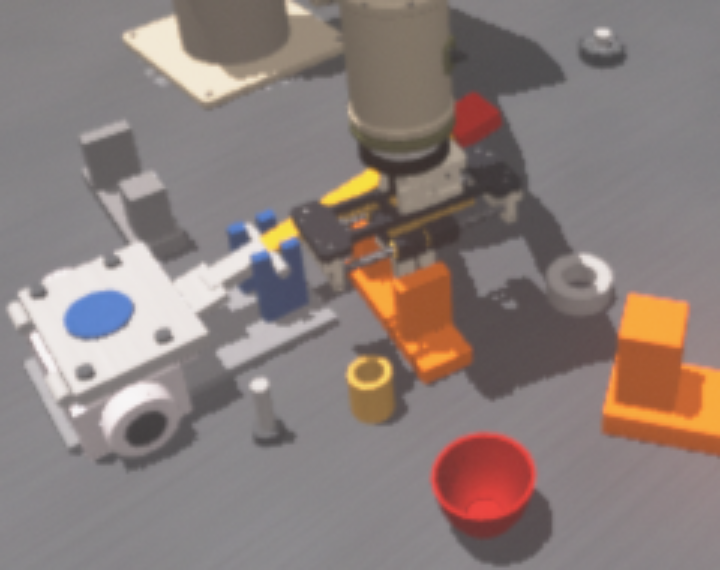

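View pics/wrist3.png

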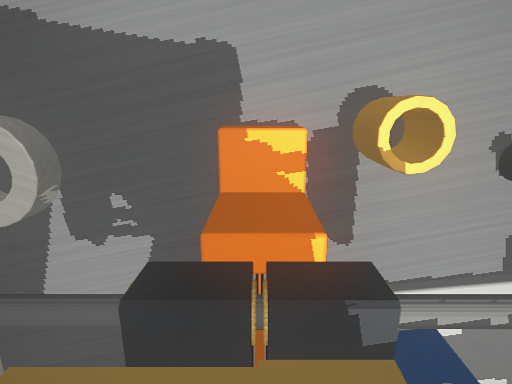

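The stop has slid straight, about 25 mm so far, and the gap to the bushing (405,130 in the wrist view) is clear. I'll continue.

>>> drive_tool --steps '[{"jaw":0,"tx":0.016,"ty":0,"tz":0,"turn":0},{"jaw":0,"tx":0.032,"ty":0,"tz":0,"turn":0},{"jaw":0,"tx":0.048,"ty":0,"tz":0,"turn":0},{"jaw":0,"tx":0.064,"ty":0,"tz":0,"turn":0},{"jaw":0,"tx":0.08,"ty":0,"tz":0,"turn":0},{"jaw":0,"tx":0.096,"ty":0,"tz":0,"turn":0},{"jaw":0,"tx":0.112,"ty":0,"tz":0,"turn":0},{"jaw":0,"tx":0.128,"ty":0,"tz":0,"turn":0},{"jaw":0,"tx":0.144,"ty":0,"tz":0,"turn":0},{"jaw":0,"tx":0.155,"ty":0,"tz":0,"turn":0},{"jaw":0,"tx":0.155,"ty":0,"tz":0,"turn":0}]'

```text
t: 5.1
tool_pos: [0.6131, -0.1618, 0.0358]
orientation: [3.126, -0.314, 0.002]
force: [-0.4, 0.5, -0.0]
opening: 0.0009
```

```bash
python3 go.py
```

```text
t 5.1 [ 0.6131 -0.1618  0.0358] xang -11.5 F [-0.4  0.5 -0. ] op 0.0009 tilt z [ 0.001 -0.    -1.   ]
```

Next I'll back off 9 mm from the plate, then go straight up.

>>> drive_tool --steps '[{"jaw":0,"tx":-0.015,"ty":0,"tz":0,"turn":0},{"jaw":0,"tx":-0.03,"ty":0,"tz":0,"turn":0},{"jaw":0,"tx":-0.03,"ty":0,"tz":-0.05,"turn":0},{"jaw":0,"tx":-0.03,"ty":0,"tz":-0.15,"turn":0},{"jaw":0,"tx":-0.03,"ty":0,"tz":-0.28,"turn":0},{"jaw":0,"tx":-0.03,"ty":0,"tz":-0.41,"turn":0},{"jaw":0,"tx":-0.03,"ty":0,"tz":-0.53,"turn":0},{"jaw":0,"tx":-0.03,"ty":0,"tz":-0.6,"turn":0},{"jaw":0,"tx":-0.03,"ty":0,"tz":-0.6,"turn":0}]'

```text
t: 6.0
tool_pos: [0.6058, -0.1606, 0.2222]
orientation: [3.124, -0.314, 0.014]
force: [-0.8, 0.3, -0.8]
opening: 0.0004
```

```bash
python3 go.py .471 -.002 .19; python3 - <<'E'
from plant import robot
import cv2,numpy as np
from h import *
for n in ("top","scene"):
    p,d=robot.read_camera(n);c=robot.get_calibration(n);np.savez(f"pics/{n}4.npz",p=p,d=d)
    x0,y0,x1,y1=dict(top=(225,115,425,270),scene=(80,150,320,340))[n]
    cv2.imwrite(f"pics/{n}4.png",cv2.resize(p[y0:y1,x0:x1],None,fx=3,fy=3))
    W=world(d,c);m=(mask(p,(4,150,60),(17,255,255))>0)&(d>0)
    q=W[m];q=q[(np.abs(q[:,0]-.57)<.13)&(np.abs(q[:,1]+.155)<.08)]
    for lo,hi in((.012,.028),(.070,.0805),(.0815,.09)):
        t=q[(q[:,2]>lo)&(q[:,2]<hi)]
        if len(t)>4: print(n,lo,len(t),t.mean(0).round(3),t.min(0).round(3),t.max(0).round(3))
E
```

```text
t 6.0 [ 0.6058 -0.1606  0.2222] xang -11.5 F [-0.8  0.3 -0.8] op 0.0004 tilt z [ 0.009 -0.003 -1.   ]
units [-0.547 -0.429  0.102]
top 0.012 34 [ 0.58  -0.166  0.02 ] [ 0.508 -0.188  0.013] [ 0.679 -0.144  0.028]
top 0.07 6 [ 0.533 -0.164  0.077] [ 0.517 -0.168  0.074] [ 0.548 -0.16   0.08 ]
scene 0.012 453 [ 0.616 -0.171  0.02 ] [ 0.51  -0.2    0.012] [ 0.68  -0.127  0.028]
scene 0.07 135 [ 0.579 -0.16   0.076] [ 0.464 -0.193  0.07 ] [ 0.645 -0.128  0.08 ]
scene 0.0815 104 [ 0.629 -0.169  0.084] [ 0.466 -0.192  0.082] [ 0.645 -0.143  0.087]
```

View pics/top4.png

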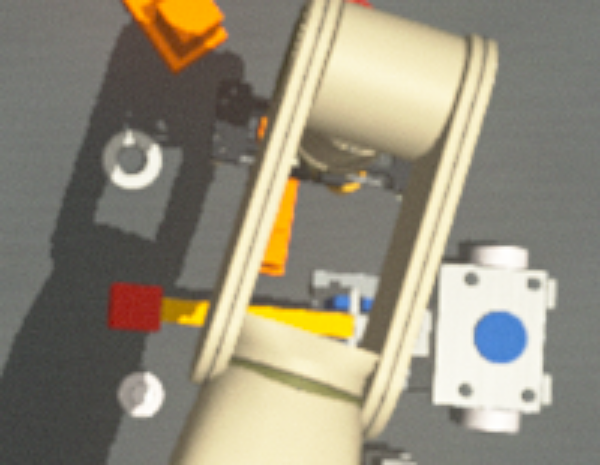

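View pics/scene4.png

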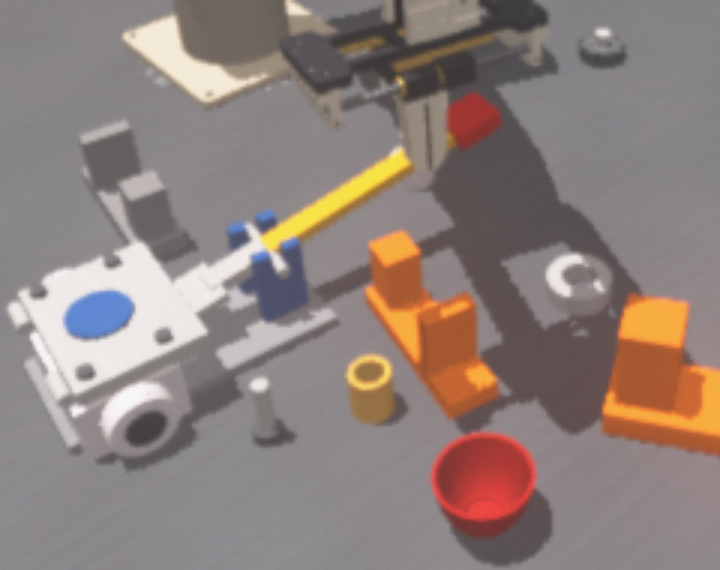

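The stop is fully upright. Its post top is near (395,245) in the scene crop, about 40 mm clear of the lever edge, and the bystanders haven't moved. Next I'll go above the red pad.

>>> drive_tool --steps '[{"jaw":0,"tx":-0.09,"ty":-0.07,"tz":0,"turn":0},{"jaw":0,"tx":-0.18,"ty":-0.14,"tz":0,"turn":0},{"jaw":0,"tx":-0.27,"ty":-0.21,"tz":0,"turn":0},{"jaw":0,"tx":-0.36,"ty":-0.28,"tz":0,"turn":-0.01},{"jaw":0,"tx":-0.45,"ty":-0.35,"tz":0,"turn":-0.02},{"jaw":0,"tx":-0.547,"ty":-0.43,"tz":0,"turn":-0.03},{"jaw":0,"tx":-0.547,"ty":-0.43,"tz":0,"turn":-0.03},{"jaw":0,"tx":-0.547,"ty":-0.43,"tz":0.1,"turn":-0.03},{"jaw":0,"tx":-0.547,"ty":-0.43,"tz":0.1,"turn":-0.03},{"jaw":0,"tx":-0.547,"ty":-0.43,"tz":0.1,"turn":-0.03}]'

```text
t: 7.1
tool_pos: [0.4673, -0.0009, 0.1843]
orientation: [-3.137, 0.168, 0.006]
force: [-0.0, 0.5, 1.0]
opening: 0.0003
```

```bash
python3 go.py .471 -.002 .135; python3 - <<'E'
from plant import robot
import cv2,numpy as np
from h import *
for n in ("wrist","scene"):
    c=robot.get_calibration(n);p,d=robot.read_camera(n);np.savez(f"pics/{n}5.npz",p=p,d=d)
    cv2.imwrite(f"pics/{n}5.png",p if n=="wrist" else cv2.resize(p[130:320,80:320],None,fx=3,fy=3))
    W=world(d,c);m=(mask(p,(0,180,60),(3,255,255))>0)&(d>0)
    q=W[m];q=q[(np.abs(q[:,0]-.47)<.06)&(np.abs(q[:,1])<.06)&(q[:,2]>.11)]
    if len(q):print(n,len(q),q.mean(0).round(3),q.min(0).round(3),q.max(0).round(3))
E
```

```text
t 7.1 [ 0.4673 -0.0009  0.1843] xang -6.1 F [-0.   0.5  1. ] op 0.0003 tilt z [-0.004  0.    -1.   ]
units [0.013 0.002 0.164]
wrist 4096 [ 0.475 -0.003  0.131] [ 0.447 -0.03   0.112] [0.496 0.026 0.192]
scene 102 [ 0.471 -0.012  0.128] [ 0.449 -0.031  0.121] [0.493 0.015 0.133]
```

View pics/wrist5.png

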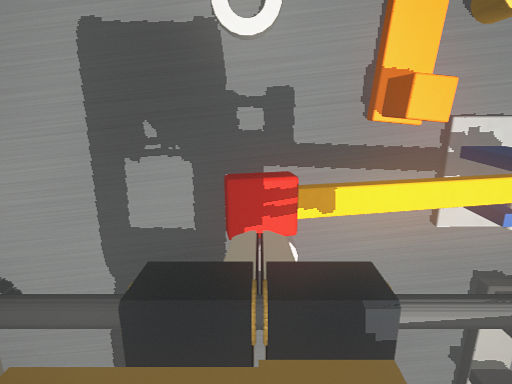

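View pics/scene5.png

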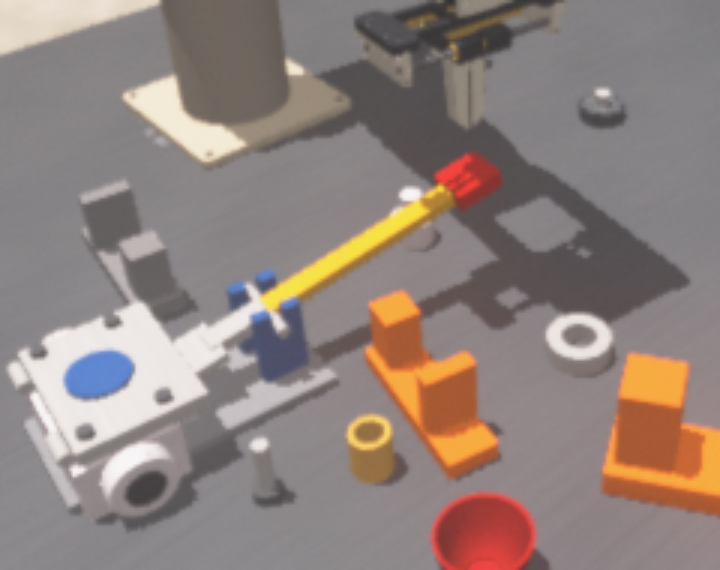

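The pad is centred at (0.471, -0.002, 0.131) and the fingers are above it. The post (435,97 in the wrist view) is well clear of the lever. I'll press slowly.

>>> drive_tool --steps '[{"jaw":0,"tx":0.013,"ty":0,"tz":0.06,"turn":0},{"jaw":0,"tx":0.013,"ty":0,"tz":0.12,"turn":0},{"jaw":0,"tx":0.013,"ty":0,"tz":0.15,"turn":0},{"jaw":0,"tx":0.013,"ty":0,"tz":0.165,"turn":0},{"jaw":0,"tx":0.013,"ty":0,"tz":0.175,"turn":0},{"jaw":0,"tx":0.013,"ty":0,"tz":0.185,"turn":0},{"jaw":0,"tx":0.013,"ty":-0.003,"tz":0.2,"turn":0},{"jaw":0,"tx":0.013,"ty":-0.006,"tz":0.215,"turn":0},{"jaw":0,"tx":0.013,"ty":-0.008,"tz":0.23,"turn":0},{"jaw":0,"tx":0.013,"ty":-0.01,"tz":0.245,"turn":0},{"jaw":0,"tx":0.013,"ty":-0.01,"tz":0.245,"turn":0}]'

```text
t: 8.3
tool_pos: [0.473, 0.0024, 0.1122]
orientation: [-3.136, 0.166, -0.002]
force: [1.1, 3.0, 4.3]
opening: 0.0003
```

```bash
python3 go.py .473 .005 .048; python3 - <<'E'
from plant import robot
import cv2,numpy as np
p,d=robot.read_camera("scene");cv2.imwrite("pics/scene6.png",cv2.resize(p[130:320,80:320],None,fx=3,fy=3))
E
```

```text
t 8.3 [0.473  0.0024 0.1122] xang -6.1 F [1.1 3.  4.3] op 0.0003 tilt z [ 0.001  0.001 -1.   ]
units [-0.001 -0.008  0.214]
```

View pics/scene6.png

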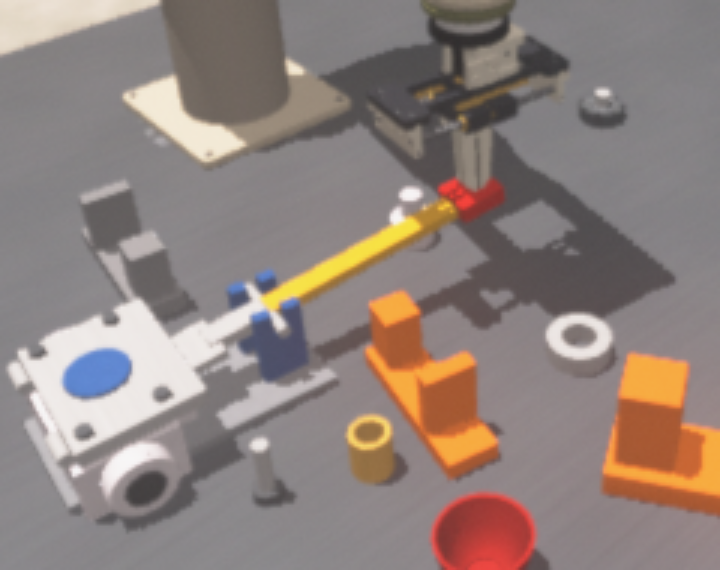

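Contact is good at 4 N and the lever is turning in its saddle. I'll continue down to about z = 0.050.

>>> drive_tool --steps '[{"jaw":0,"tx":0,"ty":-0.002,"tz":0.02,"turn":0},{"jaw":0,"tx":0,"ty":-0.004,"tz":0.04,"turn":0},{"jaw":0,"tx":0,"ty":-0.006,"tz":0.06,"turn":0},{"jaw":0,"tx":0,"ty":-0.008,"tz":0.08,"turn":0},{"jaw":0,"tx":0,"ty":-0.009,"tz":0.1,"turn":0},{"jaw":0,"tx":0,"ty":-0.01,"tz":0.12,"turn":0},{"jaw":0,"tx":0,"ty":-0.01,"tz":0.14,"turn":0},{"jaw":0,"tx":0,"ty":-0.01,"tz":0.16,"turn":0},{"jaw":0,"tx":0,"ty":-0.01,"tz":0.18,"turn":0},{"jaw":0,"tx":0,"ty":-0.01,"tz":0.195,"turn":0},{"jaw":0,"tx":0,"ty":-0.01,"tz":0.207,"turn":0},{"jaw":0,"tx":0,"ty":-0.01,"tz":0.207,"turn":0}]'

```text
t: 9.55
tool_pos: [0.4734, 0.0048, 0.0503]
orientation: [3.137, -0.167, 0.001]
force: [1.0, 1.3, 5.2]
opening: 0.0001
```

```bash
python3 go.py; python3 - <<'E'
from plant import robot
from h import *
p,d=robot.read_camera("scene");c=robot.get_calibration("scene");cv2.imwrite("pics/scene7.png",cv2.resize(p[130:320,80:320],None,fx=3,fy=3))
def fit(p,d):
    W=world(d,c);m=(d>0)&(np.hypot(W[...,0]-.433,W[...,1]+.382)<.055)&(W[...,2]>.068)
    q=W[m]; A=np.c_[q[:,:2],np.ones(len(q))]; k=np.linalg.lstsq(A,q[:,2],rcond=None)[0]
    for _ in range(3):
        g=abs(A@k-q[:,2])<.004; k=np.linalg.lstsq(A[g],q[g,2],rcond=None)[0]
    # cover lip in world: stand x=322 along u from pad
    u=np.array([-.099,-.995]); L=np.array([.471,-.002])+.322*u
    print("lip",L.round(3),"z",round(float(k@[*L,1]),4),"slope",np.hypot(*k[:2]).round(3),g.sum())
f=np.load("pics/scene5.npz");fit(f['p'],f['d']);fit(p,d)
W=world(d,c);m=(mask(p,(0,180,60),(3,255,255))>0)&(d>0)&(np.abs(W[...,0]-.47)<.06)&(np.abs(W[...,1])<.06)
print("pad",W[m].mean(0).round(3),W[m].max(0).round(3),m.sum())
p2,d2=robot.read_camera("wrist");cv2.imwrite("pics/wrist7.png",p2)
E
```

```text
t 9.55 [0.4734 0.0048 0.0503] xang -6.1 F [1.  1.3 5.2] op 0.0001 tilt z [ 0.001 -0.    -1.   ]
lip [ 0.439 -0.322] z 0.0777 slope 0.004 944
lip [ 0.439 -0.322] z 0.1081 slope 0.26 1014
pad [ 0.475 -0.015  0.051] [ 0.493 -0.004  0.054] 37
```

View pics/scene7.png

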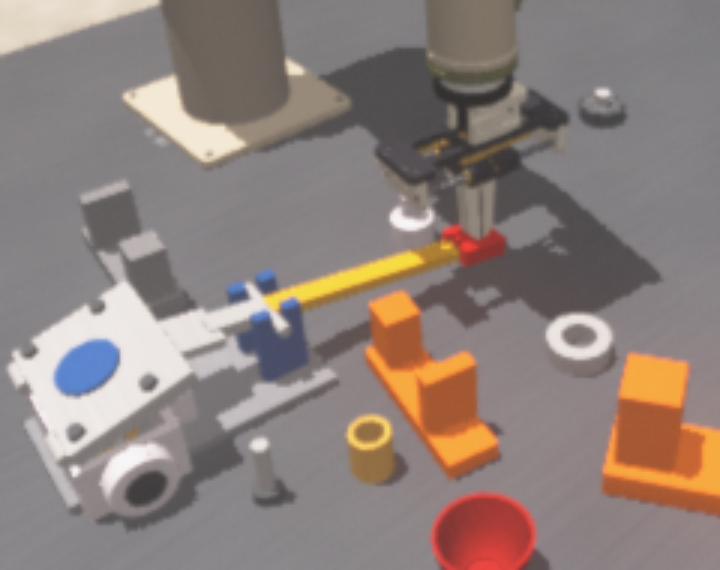

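View pics/wrist7.png

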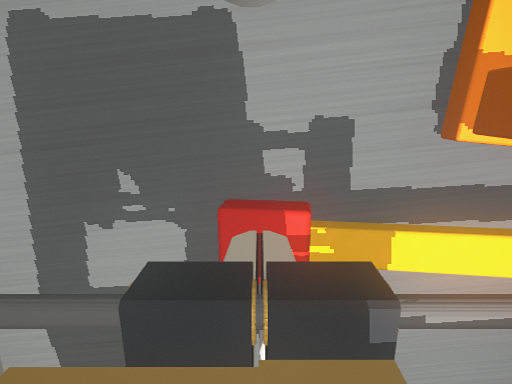

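The cover edge rose from 77.7 to 108.1 mm, about 30 mm. The pad is held at z ≈ 0.05 with 5 N, the pin is in the saddle, and the stop and other parts look undisturbed. I'll hand it in.

```bash
python3 -c "
from plant import robot
print(robot.close_job()); s=robot.read_state(); print(s['t'],s['tool_pos'],s['force'])"
```

```text
the job is handed in; nothing more can be done
None
the job is handed in; nothing more can be done
```

The cover is held open about 3 cm, and I handed the job in at about 9.7 s with the arm still pressing the red pad.

**Stop:** I pushed the small orange stop with closed fingertips, by the inner face of its plate. It slid about 73 mm along its own axis and stayed upright. Its post now clears the lever's edge by about 40 mm.

**Lever and cover:** I then pressed the pad down about 81–83 mm, to roughly 50 mm above the bench. The last readings showed:
- **Cover edge:** it rose from 77.7 mm to 108.1 mm, measured with a plane fit to the depth image.
- **Pressing force:** about 5 N at the fingertip.
- **Lever:** the pin was still in its saddle.
- **Other parts:** the bystanders and look-alikes in view had not moved, judging by the pictures only.

**Failures and limits:** One move call was refused for missing keys, and nothing moved. The arm partly blocked the top camera after the slide, so the stop's final position comes from the scene and wrist views. I have no reading from the second after hand-in.

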